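# Push a specimen puck out of its holder from below

### The job

The black specimen puck sits sunk in the tight recess of the raised metal holder. Take the blue-handled hooked ejector, bring its upturned pin under the holder, feel for the access hole in the bottom plate without forcing it, and poke the puck up until it stands well proud; then stand the ejector back upright on the open desk, well clear of the holder. Pull the puck out and set it gently, polished face up, in the white tray, without disturbing the vial, the eraser or the note pad.

Things in the scene. Friction and masses are not known exactly. Their poses are not given: they have to be found in the camera images.
- holder: Aluminium puck holder fixed to the desk. Origin on the desk under the recess centre; z up, x points from its open front (at -x, roughly facing the robot) to its open back. Deck 48 (x) x 92 (y) mm, 67 to 93 mm above the desk, with a round through recess of 31 mm diameter in its centre. Legs at y 36 to 46 mm on each side, feet 6 mm high reaching to y 66 mm; open desk between the legs.
- under (a point): Point on the recess axis at the underside of the black bottom plate, 62 mm above the desk, axes as the holder's. The plate (5 mm thick, under the deck; the puck rests on it) was slid in by hand: its 12 mm access hole, bevelled underneath, lies at x = 0 but anywhere from -7 to +7 mm along y, unmeasured. Stiff: do not drag it. It lies on rails 58 to 62 mm up, free gap 44 mm (y -22 to +22).
- recess (a point): Centre of the recess mouth, on the deck's top, 93 mm above the desk; axes as the holder's. Three brass sprung plungers in the recess wall, 85 mm above the desk, press on the puck with about 5.5 N each, so that pushing or pulling it takes roughly 5 to 12 N and it stays at the height where it is left while at least 8 mm of it is in the recess.
- puck_center (a point): Centre of the puck: a plain black resin cylinder, 30 mm diameter, 25 mm high, about 40 g, with small copper and brass coloured cross-sections on its polished top face; z is its axis, towards the polished face. At the start it rests on the bottom plate, its top 1 mm below the deck's top. Poked off-centre it may lean up to 10 degrees.
- ejector_grip (a point): Grip point of the ejector, on its handle's axis 130 mm above its underside; z up, x along the prong. The ejector (200 g) stands by itself on a steel base 36 x 36 x 10 mm. The handle is an upright blue bar up to 150 mm, 18 mm (x) by 14 mm (y). From the base a prong 14 mm wide and 10 mm thick runs along +x to 50 mm from the handle's axis.
- ejector_tip (a point): Top of the ejector's upturned brass pin, on the prong, 42 mm along the ejector's +x from the handle's axis and 28 mm above its underside. The pin is 7 mm in diameter, domed, and stands 18 mm above the prong: with the prong against the bottom plate the puck is raised 13 mm. With the pin under the hole the handle clears the deck's front edge by 9 mm.
- tray: Open white tray, 120 x 120 mm outside, fixed to the desk; walls 4 mm thick and 14 mm high, floor 4 mm thick. Origin under its centre, on the desk.
- vial_b: Small sample vial with blue cap, 27 mm across, 62 mm high; leave it alone. Origin at its underside's centre.
- eraser_b: Blue-sleeved eraser, 19 x 44 x 12 mm, y along its length; leave it alone. Origin at its underside's centre.
- pad_b: Turquoise note pad, 78 x 77 x 20 mm; leave it alone. Origin at its underside's centre.
Mind the look-alikes: they are no part of the job. Of the things that look like the part that bears puck_center, the middle-sized one is meant.

How it is judged:
On the way:
1. the puck is pushed up at least 6 mm from its seat by the ejector's pin (z of puck_center in the frame of holder above 0.0855 m and horizontal distance between puck_center and recess below 0.004 m and contact force between ejector and puck above 0.2 N), for 0.1 s.
At the end, for the whole second after the job is handed in: The puck lies flat (within 0.1 rad) with its polished face up on the tray's floor, its centre within 45 mm of the tray's centre along each side, at rest; the ejector stands upright (within 0.1 rad) and still on the desk, its pin more than 90 mm from the recess's axis (z of puck_center in the frame of tray between 0.0145 and 0.0195 m and x of puck_center in the frame of tray between -0.045 and 0.045 m and y of puck_center in the frame of tray between -0.045 and 0.045 m and angle between each of puck_center, ejector_grip's own z axis and vertical below 0.1 rad and linear speed of each of puck, ejector below 0.02 m/s and height (world z) of ejector_grip between 0.126 and 0.134 m and horizontal distance between ejector_tip and recess above 0.09 m); the robot touches nothing.
It fails at once if the ejector is forced against the holder (over 45 N) (contact force between ejector and holder above 45 N).
It fails at once if the puck is dropped or thrown (faster than 0.6 m/s while not held by the fingers) (linear speed of puck above 0.6 m/s and contact force between the fingers and puck below 0.05 N).
It fails at once if the vial, the eraser or the note pad is pushed more than 20 mm (distance of any of vial_b, eraser_b, pad_b from where it was at the start of the episode above 0.02 m).
It also fails if it takes over 61 s, if anything falls off the work surface, if the arm or the gripper's body presses on something with over 40 N, if the wrist force passes 120 N, or if a joint passes its speed limit or range.

### The arm

A 7-joint arm with a two-finger parallel gripper is mounted at the origin on a cart in front of the work surface, level with it; the furniture and walls round the work are solid. World frame = base frame: x ahead of the robot, y to its left, z up, the work surface at z = 0. Lengths are in m, angles in rad, forces in N, time in s.
With the tool pointing down it reaches from about 0.4 to 0.85 m from the base axis. Payload 10.4 kg.
Tool frame: the origin (TCP) lies midway between the tips of the shut fingers; the grasp point (between the pads) lies 19 mm behind it; z points along the fingers, x is the direction in which the jaws open and shut, and the axes are right-handed (so a half turn about z gives the same grasp; the last joint's range is limited). The gripper opens to 87 mm and grips with 3 to 60 N. Pads are 19 mm wide; open, the fingers measure 117 mm over their backs; the gripper's body (75 mm by 190 mm) begins 51 mm behind the grasp point.
Start: joints at [1.133, 0.332, -0.065, 1.46, 0.022, 1.35, -0.088], TCP at [0.252, -0.572, 0.223] pointing down, gripper open.
Joint ranges: [-2.6, 2.6], [-0.5, 2.12], [-1.47, 1.34], [0.16, 2.42], [-1.27, 4.41], [0.06, 2.06], [-2.6, 2.6]. Speed limits (rad/s): [2.22, 2.22, 2.79, 2.79, 3.14, 3.14, 3.14].

### API

Orientations are given as a unit quaternion [x, y, z, w].
In Python, from bench import r gives the robot as it stands. The module is installed in compiled form; this text tells all that it offers.
- The arm moves only by the tool play_rows, never from a script. Its argument "commands" is a list of rows, each a list of 7 numbers: the shift along the world's x, y, z in cm, then the turn, a rotation vector about the world's x, y, z in rad, then the finger opening in cm, from 0 to 8.7. A call has 1 to 20 rows; each row shifts and turns the commanded pose from where the row before left it; what a row does not reach is not made up. A row lasts 1/8 s, in which the tool goes at most 62.5 mm and 10.7 degrees, less where a joint would pass 70% of its speed; a pose out of reach is approached as far as the arm can. A call is refused whole if a number of a shift passes 6.25 or a number of a turn 0.188, either way. A call with a gripper value outside its range is refused whole. The fingers move at their own pace and stop on an object; "grip_force" is the grip in N (left out, the last holds). Time passes only in rows, so rows that do not move let the fingers close. It gives the time, the measured TCP pose, the force and the opening at its end, in the units of the state.
- r.read_state(): the state, without advancing time (a new reading comes with each control period).
- r.camera(name): name is "side" or "top"; returns a dict with "img" (384x512x3 uint8, red, green, blue), "K" (3x3 intrinsics, pixels), "camera_from_world" (4x4, takes a point from world to camera coordinates). Camera axes: x right, y down, z forward; pixel columns grow to the right and rows downward; lengths in m; the calibration is good to about 2 mm. A picture is of the moment at which its call begins. There is no depth.
- r.close_job(): hands the job in, once; it reports no verdict.
The state is a dict: "time": time; "joint_positions": joint angles; "joint_vel": joint speeds; "joint_torque": joint torques, N m; "ee_pos": TCP position; "eef_rot": TCP orientation; "ft_force": force on the tool from outside, world axes, zero at the start; "torque": the same for the moment, N m; "width": finger opening in m.
Only numpy, scipy, OpenCV 4.12 (cv2) and the standard library are available. Lean on these libraries where they do the work, as an engineer would, in place of code of your own. Each camera call takes 0.05 s, during which the arm holds its last target. There are 200 camera calls.

## Working session

There is one attempt and no reset: what is moved stays moved. The work goes in short steps, Python scripts to look and compute and a tool call to move; the robot and the scene stay as the last step left them, time stands still between calls to the robot, and variables do not carry over. Pictures are saved under pics/ and viewed, about 8 in all and at most 12, crops included, and the job is handed in when it is done.

Besides the shell and the picture viewer there is one more tool, called after "Request:" as name([rows], argument=value, ...), one row to a line, values as JSON. play_rows: Moves the arm, as the interface text tells. Its arguments: {"type":"object","properties":{"commands":{"type":"array","items":{"type":"array","items":{"type":"number"}}},"grip_force":{"type":"number"}},"required":["commands"]}

```bash
mkdir -p pics; python3 - <<'E'
from bench import r
import cv2,numpy as np
np.set_printoptions(precision=4,suppress=True)
for n in("side","top"):
    c=r.camera(n); cv2.imwrite(f"pics/{n}0.png",c["img"][:,:,::-1]); np.savez(f"{n}0.npz",**c)
    print(n,c["K"],c["camera_from_world"])
s=r.read_state(); print({k:np.round(v,4) for k,v in s.items()})
E
```

```text
side [[480.3213   0.     261.0129]
 [  0.     480.3213 193.6687]
 [  0.       0.       1.    ]] [[-0.8597 -0.5107  0.0012  0.4621]
 [-0.2553  0.4277 -0.8671  0.2202]
 [ 0.4424 -0.7458 -0.4981  0.947 ]
 [ 0.      0.      0.      1.    ]]
top [[443.2595   0.     252.241 ]
 [  0.     443.2595 184.3722]
 [  0.       0.       1.    ]] [[ 0.0116 -0.9999 -0.0022 -0.0134]
 [-0.9862 -0.011  -0.1653  0.5812]
 [ 0.1652  0.0041 -0.9862  0.959 ]
 [ 0.      0.      0.      1.    ]]
{'time': np.float64(0.1), 'joint_positions': array([ 1.1334,  0.3328, -0.0647,  1.4609,  0.0216,  1.3499, -0.0885]), 'joint_vel': array([ 0.0002, -0.0022,  0.0019, -0.0029,  0.0015,  0.0003,  0.0015]), 'joint_torque': array([  0.002 , -62.4544,   0.0248, -39.0718,  -0.0615,   0.0365,
         0.0001]), 'ee_pos': array([ 0.2517, -0.5717,  0.2218]), 'eef_rot': array([ 0.8376, -0.5463, -0.0006, -0.0003]), 'ft_force': array([-0.7102, -0.3888,  0.1673]), 'torque': array([-0.067 , -0.0028,  0.0203]), 'width': np.float64(0.0872)}
```

View pics/side0.png

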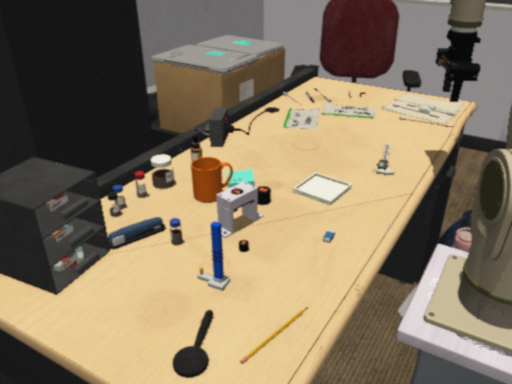

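View pics/top0.png

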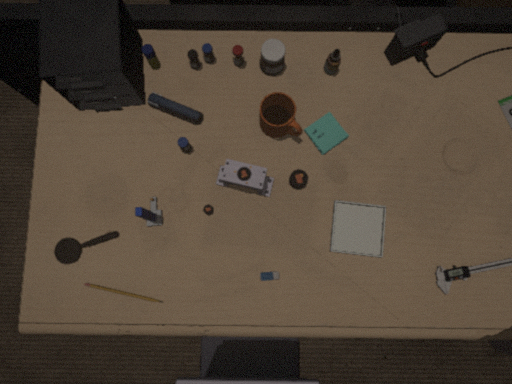

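Side: ejector about (217,255), holder (238,208), tray (322,188). Top: holder (245,175), ejector (150,213), tray (358,229), vial (184,144), eraser (270,276), pad (326,133). Next I enlarge these.

```bash
python3 - <<'E'
import cv2,numpy as np
t=cv2.imread("pics/top0.png");s=cv2.imread("pics/side0.png")
def crop(im,x,y,w,h,f):
    o=cv2.resize(im[y:y+h,x:x+w],None,fx=f,fy=f,interpolation=cv2.INTER_CUBIC)
    o=cv2.convertScaleAbs(o,alpha=1.3,beta=15)
    for i in range(0,w,10): cv2.line(o,(i*f,0),(i*f,6 if i%50 else 14),(0,0,255),1); cv2.putText(o,str(x+i),(i*f,20),0,.3,(0,0,255))
    for i in range(0,h,10): cv2.line(o,(0,i*f),(6,i*f),(0,0,255),1); cv2.putText(o,str(y+i),(8,i*f+4),0,.3,(0,0,255))
    return o
a=crop(t,208,150,65,50,6); b=crop(t,125,190,65,50,6)
c=crop(s,205,170,65,50,6); d=crop(s,190,215,65,80,6)[:,:]
d=crop(s,190,245,65,50,6)
cv2.imwrite("pics/crop1.png",np.vstack([np.hstack([a,b]),np.hstack([c,d])]))
E
```

```text
(no output)
```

View pics/crop1.png

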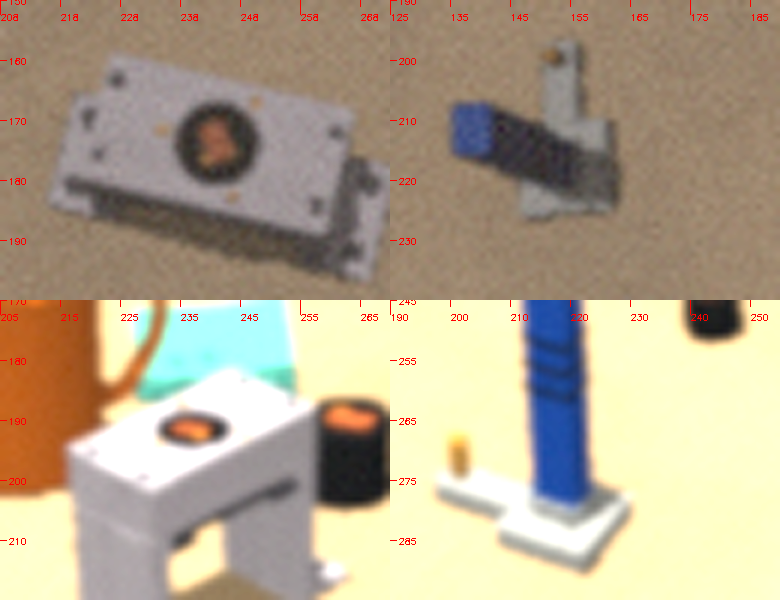

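Top: deck corners (226,158.8),(267.2,167.8),(263,189.7),(218.8,180.5), puck (244.2,173.8), pin (152,199.5), handle top (138.7,211.8). Side: puck (237.3,191.5), pin (201.3,267.8). The pin points away from the robot.

```bash
cat > h.py <<'E'
import numpy as np,cv2
np.set_printoptions(precision=4,suppress=True)
C={n:dict(np.load(f"{n}0.npz")) for n in("side","top")}
def ray(n,p):
    c=C[n];T=c["camera_from_world"];R=T[:3,:3];o=-R.T@T[:3,3]
    return o,R.T@np.linalg.inv(c["K"])@np.r_[p,1]
def pl(n,p,z): o,d=ray(n,p); return (o+d*(z-o[2])/d[2])
def proj(n,X):
    c=C[n];x=c["K"]@(c["camera_from_world"]@np.r_[X,1])[:3];return x[:2]/x[2]
E
python3 - <<'E'
from h import *
def sh(l,P):print(l,P)
T=np.array([pl("top",p,.093) for p in [(226,158.8),(267.2,167.8),(263,189.7),(218.8,180.5)]])
S=np.array([pl("side",p,.093) for p in [(243.7,181.3),(258,187.2),(230.3,202),(216.2,194.5)]])
print(T,T.mean(0));print(S,S.mean(0))
for Q in(T,):
    print("sides",[np.linalg.norm(Q[i]-Q[(i+1)%4]) for i in range(4)], "yaw x", np.degrees([np.arctan2(*(Q[0]-Q[3])[1::-1]),np.arctan2(*(Q[1]-Q[2])[1::-1]),np.arctan2(*(Q[0]-Q[1])[1::-1])-np.pi/2,np.arctan2(*(Q[3]-Q[2])[1::-1])-np.pi/2]))
for Q in(S,): print("side yaws",[np.degrees(np.arctan2(*(Q[(i+1)%4]-Q[i])[1::-1])) for i in range(4)],[np.linalg.norm(Q[i]-Q[(i+1)%4]) for i in range(4)])
print("puck",pl("top",(244.2,173.8),.092),pl("side",(237.3,191.5),.092))
print("pin",pl("top",(152,199.5),.028),pl("side",(201.3,267.8),.028))
print("handle",pl("top",(138.7,211.8),.150),pl("side",(217,223.5),.150))
b=[pl("top",p,.01) for p in[(162.2,210),(162.8,224.5),(147.2,226.2)]];print("base",b,(b[0]+b[2])/2)
print("tray",[pl("top",p,.014) for p in[(334.5,202.5),(384,205.5),(381.5,255.5),(331.5,253)]])
print("vial",pl("top",(184,144),.06),"eraser",pl("top",(270,276),.012),"pad",pl("top",(326,133),.02),"mug",pl("top",(277,110),.09),"decoys",pl("top",(299,180),.02),pl("top",(208.5,210),.01))
E
```

```text
[[ 0.63    0.0512  0.093 ]
 [ 0.6109 -0.0392  0.093 ]
 [ 0.5624 -0.0304  0.093 ]
 [ 0.5816  0.0658  0.093 ]] [0.5962 0.0118 0.093 ]
[[ 0.6085 -0.035   0.093 ]
 [ 0.5624 -0.0274  0.093 ]
 [ 0.5811  0.0656  0.093 ]
 [ 0.6292  0.0539  0.093 ]] [0.5953 0.0143 0.093 ]
sides [np.float64(0.09241561060921892), np.float64(0.0492927044329062), np.float64(0.09812066174370597), np.float64(0.05062263578605572)] yaw x [-16.7902 -10.2915 -11.9438 -11.2609]
side yaws [np.float64(170.60881707507437), np.float64(78.6216781377653), np.float64(-13.661706934648898), np.float64(-103.05629453812975)] [np.float64(0.04676431857083915), np.float64(0.09482138726824067), np.float64(0.049447989461903596), np.float64(0.09126885495102917)]
puck [0.5972 0.0108 0.092 ] [0.5951 0.0148 0.092 ]
pin [0.5468 0.2241 0.028 ] [0.546  0.2299 0.028 ]
handle [0.5055 0.2215 0.15  ] [0.5032 0.2244 0.15  ]
base [array([0.5246, 0.2032, 0.01  ]), array([0.4908, 0.2003, 0.01  ]), array([0.4864, 0.2364, 0.01  ])] [0.5055 0.2198 0.01  ]
tray [array([ 0.5463, -0.1991,  0.014 ]), array([ 0.5406, -0.3143,  0.014 ]), array([ 0.4254, -0.3043,  0.014 ]), array([ 0.4297, -0.19  ,  0.014 ])]
vial [0.671  0.1499 0.06  ] eraser [ 0.3764 -0.0495  0.012 ] pad [ 0.7121 -0.181   0.02  ] mug [ 0.7439 -0.0605  0.09  ] decoys [ 0.5977 -0.116   0.02  ] [0.5258 0.0949 0.01  ]
```

Holder at (0.596, 0.0125), yaw about -12°. Ejector handle at (0.5045, 0.222), yaw about +6°. I'll grip along the ejector's x, since those faces resist the poke moment. Moving above the handle first.

Request:
play_rows([
  [1.6,4.9,0,0,0,0.079,8.7],
  [1.6,4.9,0,0,0,0.079,8.7],
  [1.6,4.9,0,0,0,0.079,8.7],
  [1.6,4.9,0,0,0,0.079,8.7],
  [1.6,4.9,0,0,0,0.079,8.7],
  [1.6,4.9,0,0,0,0.079,8.7],
  [1.6,4.9,0,0,0,0.079,8.7],
  [1.6,4.9,0,0,0,0.079,8.7],
  [1.6,5,0,0,0,0.079,8.7],
  [1.6,5,0,0,0,0.079,8.7],
  [1.6,5,0,0,0,0.079,8.7],
  [1.6,5,0,0,0,0.079,8.7],
  [1.5,5,0,0,0,0.079,8.7],
  [1.5,5,0,0,0,0.079,8.7],
  [1.5,5,0,0,0,0.079,8.7],
  [1.5,5,0,0,0,0.079,8.7],
  [0,0,0,0,0,0,8.7],
  [0,0,0,0,0,0,8.7],
], grip_force=50)

```text
time: 2.35
ee_pos: [0.5037, 0.2195, 0.2221]
eef_rot: [0.999, 0.054, -0.001, 0.0]
ft_force: [0.1, -0.3, -1.0]
width: 0.0871
```

```bash
cat >> h.py <<'E'
def st():
    from bench import r
    from scipy.spatial.transform import Rotation as R
    s=r.read_state();M=R.from_quat(s["eef_rot"]).as_matrix()
    print("t%.2f"%s["time"],"tcp",s["ee_pos"],"jawdeg %.2f"%np.degrees(np.arctan2(M[1,0],M[0,0])),"z",M[:,2],"F",s["ft_force"],"M",s["torque"],"w %.4f"%s["width"]); return s
E
python3 -c "
from h import *
s=st();print(s['joint_positions'])"
```

```text
t2.35 tcp [0.5037 0.2195 0.2221] jawdeg 6.17 z [-0.001  -0.0003 -1.    ] F [ 0.0844 -0.316  -0.9557] M [-0.0052 -0.1155  0.0166] w 0.0871
[ 0.2648  0.278  -0.8916  1.6266  0.2207  1.3441 -0.5506]
```

Request:
play_rows([
  [0,0.2,-2,0,0,0,8.7],
  [0,0,-2,0,0,0,8.7],
  [0,0,-2,0,0,0,8.7],
  [0,0,-2,0,0,0,8.7],
  [0,0,-2,0,0,0,8.7],
  [0,0,-1.1,0,0,0,8.7],
  [0,0,0,0,0,0,4],
  [0,0,0,0,0,0,2],
  [0,0,0,0,0,0,0],
  [0,0,0,0,0,0,0],
  [0,0,0,0,0,0,0],
  [0,0,0,0,0,0,0],
  [0,0,2,0,0,0,0],
  [0,0,1,0,0,0,0],
  [0,0,0,0,0,0,0],
], grip_force=50)

```text
time: 4.22
ee_pos: [0.5044, 0.2222, 0.1428]
eef_rot: [0.999, 0.054, 0.001, -0.0]
ft_force: [0.2, 0.2, -2.1]
width: 0.017
```

```bash
python3 - <<'E'
from h import *
from bench import r
st()
o=[]
for n,(x,y) in {"top":(115,180),"side":(180,205)}.items():
    im=r.camera(n)["img"][:,:,::-1]; cv2.imwrite(f"pics/{n}1.png",im)
    f=6;w,h=65,90
    c=cv2.convertScaleAbs(cv2.resize(im[y:y+h,x:x+w],None,fx=f,fy=f,interpolation=cv2.INTER_CUBIC),alpha=1.3,beta=10)
    for i in range(0,w,10):cv2.putText(c,str(x+i),(i*f,10),0,.3,(0,0,255));cv2.line(c,(i*f,0),(i*f,6),(0,0,255))
    for i in range(0,h,10):cv2.putText(c,str(y+i),(2,i*f),0,.3,(0,0,255));cv2.line(c,(0,i*f),(6,i*f),(0,0,255))
    o.append(c)
cv2.imwrite("pics/c2.png",np.hstack(o))
E
```

```text
t4.22 tcp [0.5044 0.2222 0.1428] jawdeg 6.19 z [ 0.0019  0.0004 -1.    ] F [ 0.2204  0.2478 -2.1044] M [ 0.069  -0.041  -0.0219] w 0.0170
```

View pics/c2.png

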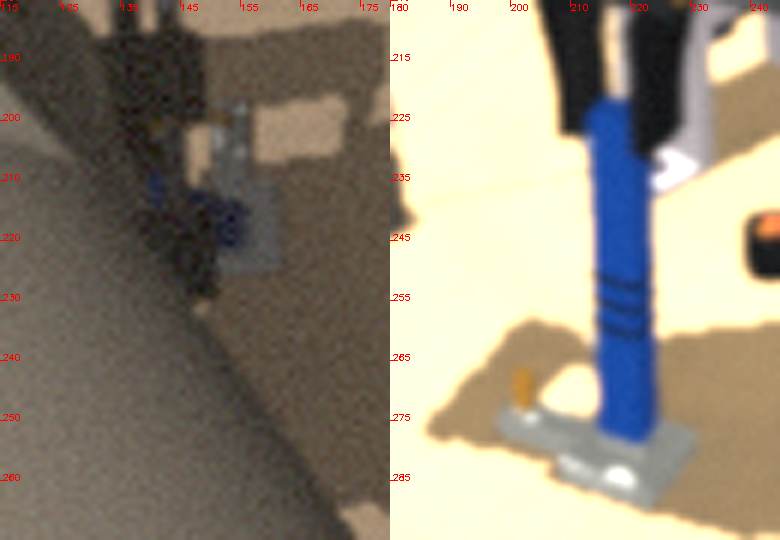

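The handle is held only near its top: the tip barely rose, so I lifted before the fingers had shut. I'll lower it, regrip, and wait longer for the fingers.

Request:
play_rows([
  [0,0,-0.2,0,0,0,0],
  [0,0,-0.1,0,0,0,0],
  [0,0,0,0,0,0,3],
  [0,0,0,0,0,0,3.5],
  [0,0,0,0,0,0,3.5],
  [0,0,-1.5,0,0,0,3.5],
  [0,0,-1.4,0,0,0,3.5],
  [0,0,0,0,0,0,1],
  [0,0,0,0,0,0,0],
  [0,0,0,0,0,0,0],
  [0,0,0,0,0,0,0],
  [0,0,0,0,0,0,0],
  [0,0,0,0,0,0,0],
  [0,0,0,0,0,0,0],
  [0,0,1,0,0,0,0],
  [0,0,1,0,0,0,0],
  [0,0,1,0,0,0,0],
  [0,0,0,0,0,0,0],
], grip_force=60)

```text
time: 6.58
ee_pos: [0.5045, 0.2223, 0.1407]
eef_rot: [0.999, 0.054, 0.001, -0.0]
ft_force: [-0.1, 0.1, -1.5]
width: 0.0174
```

```bash
cat >> h.py <<'E'
def comp(fn,d,f=6):
    from bench import r
    o=[]
    for n,x,y,w,h in d:
        im=r.camera(n)["img"][:,:,::-1]
        c=cv2.convertScaleAbs(cv2.resize(im[y:y+h,x:x+w],None,fx=f,fy=f,interpolation=cv2.INTER_CUBIC),alpha=1.3,beta=10)
        for i in range(0,w,10):cv2.putText(c,str(x+i),(i*f,10),0,.3,(0,0,255));cv2.line(c,(i*f,0),(i*f,6),(0,0,255))
        for i in range(0,h,10):cv2.putText(c,str(y+i),(2,i*f),0,.3,(0,0,255));cv2.line(c,(0,i*f),(6,i*f),(0,0,255))
        o.append(c)
    cv2.imwrite(fn,np.hstack(o))
E
python3 - <<'E'
from h import *
st(); comp("pics/c3.png",[("side",180,195,65,100),("top",130,180,65,100)])
for z in (.028,.031,.055,.058,.061): print(z,proj("side",(.546,.2268,z)),"handle top",proj("side",(.5045,.222,z+.122)))
E
```

```text
t6.58 tcp [0.5045 0.2223 0.1407] jawdeg 6.18 z [ 0.0019  0.0005 -1.    ] F [-0.0703  0.0837 -1.4721] M [-0.0151 -0.1074  0.0476] w 0.0174
0.028 [202.193  267.0054] handle top [217.1832 222.7312]
0.031 [202.1071 265.87  ] handle top [217.1144 221.4322]
0.055 [201.4106 256.6634] handle top [216.5563 210.8869]
0.058 [201.3224 255.4969] handle top [216.4855 209.5493]
0.061 [201.2339 254.327 ] handle top [216.4144 208.2074]
```

View pics/c3.png

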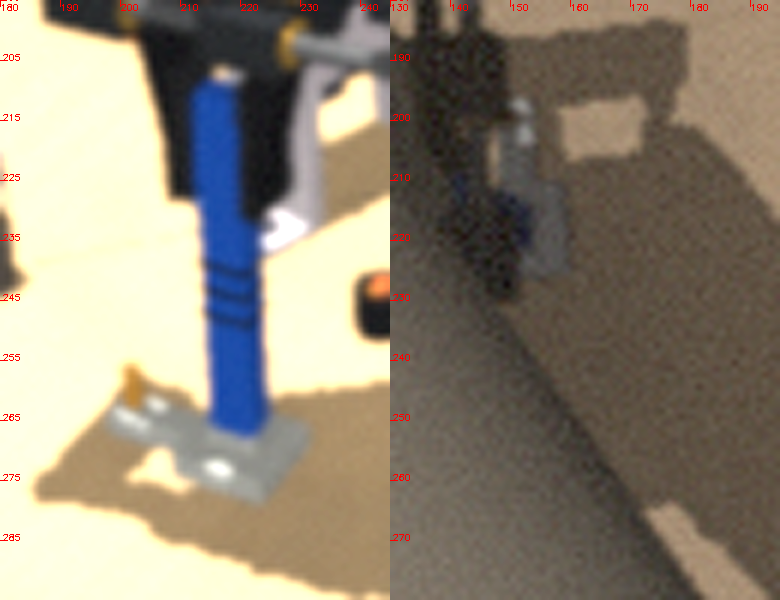

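Now properly held: tip about z=0.057 in the side view at (201.7,256), as expected. Moving to the front of the holder at its yaw.

Request:
play_rows([
  [0,-1,1,0,0,-0.04,0],
  [-0.2,-2,0,0,0,-0.04,0],
  [-0.3,-2.6,0,0,0,-0.04,0],
  [-0.3,-2.6,0,0,0,-0.04,0],
  [-0.3,-2.6,0,0,0,-0.04,0],
  [-0.3,-2.6,0,0,0,-0.04,0],
  [-0.2,-2.6,0,0,0,-0.04,0],
  [0,-2,-0.8,0,0,-0.037,0],
  [0,-0.6,-0.8,0,0,0,0],
  [0,0,0,0,0,0,0],
  [0,0,0,0,0,0,0],
], grip_force=60)

```text
time: 8.05
ee_pos: [0.4879, 0.0371, 0.1336]
eef_rot: [0.995, -0.103, -0.0, -0.0]
ft_force: [-0.3, 0.2, -1.7]
width: 0.0173
```

```bash
python3 - <<'E'
from h import *
s=st(); comp("pics/c4.png",[("side",200,165,80,110),("top",205,140,85,110)],4)
p=s["ee_pos"]; th=np.radians(-12)
tip=lambda y0:(p[0]+.042*np.cos(th),p[1]+.042*np.sin(th),p[2]-.083)
print(tip(0),proj("side",tip(0)),proj("top",tip(0)))
E
```

```text
t8.05 tcp [0.4879 0.0371 0.1336] jawdeg -11.87 z [ 0.      0.0006 -1.    ] F [-0.2741  0.1638 -1.6941] M [-0.0278 -0.0781  0.0504] w 0.0173
(np.float64(0.52899247170384), np.float64(0.02839412674406364), np.float64(0.05057424049721766)) [257.9902 216.2787] [236.3227 206.9859]
```

View pics/c4.png

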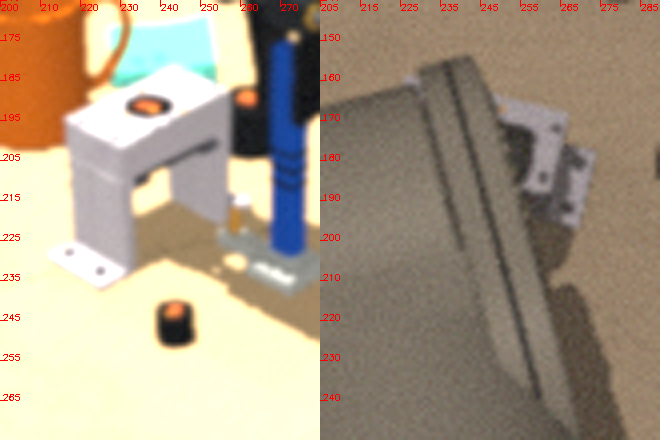

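Holder and ejector line up: pin at side (258.7,217), predicted (258.0,216.3). Sliding the prong under the holder.

Request:
play_rows([
  [1,-0.23,0,0,0,0,0],
  [1.2,-0.28,0,0,0,0,0],
  [1.2,-0.28,0,0,0,0,0],
  [1.2,-0.28,0,0,0,0,0],
  [1.2,-0.28,0,0,0,0,0],
  [0.9,-0.19,0,0,0,0,0],
  [0,0,0,0,0,0,0],
  [0,0,0,0,0,0,0],
], grip_force=60)

```text
time: 9.15
ee_pos: [0.5546, 0.0208, 0.1335]
eef_rot: [0.995, -0.104, -0.0, -0.0]
ft_force: [0.4, 0.1, -1.7]
width: 0.0175
```

```bash
python3 - <<'E'
from h import *
s=st(); comp("pics/c5.png",[("side",200,165,80,110),("top",205,140,85,110)],4)
p=s["ee_pos"]; th=np.radians(-12)
print(p[0]+.042*np.cos(th),p[1]+.042*np.sin(th),p[2]-.083)
E
```

```text
t9.15 tcp [0.5546 0.0208 0.1335] jawdeg -11.96 z [-0.0003  0.0001 -1.    ] F [ 0.3533  0.1452 -1.6664] M [ 0.0357 -0.0581 -0.0047] w 0.0175
0.5956941256551123 0.012059847838447716 0.050506175901270114
```

View pics/c5.png

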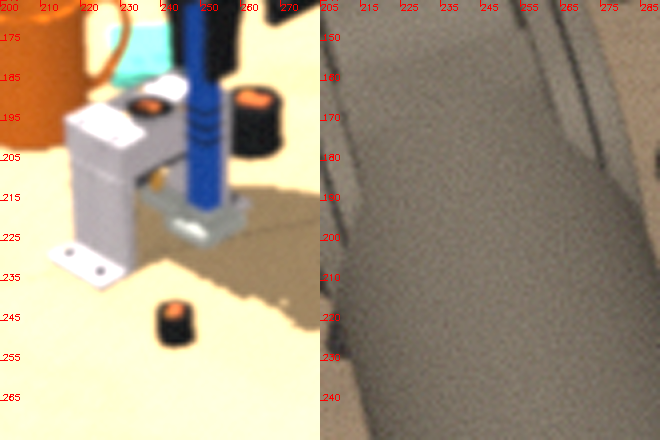

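Prong is under the deck, with no contact yet. First feel, straight up.

Request:
play_rows([
  [0,0,0.5,0,0,0,0],
  [0,0,0.4,0,0,0,0],
  [0,0,0.2,0,0,0,0],
  [0,0,0.1,0,0,0,0],
  [0,0,0.1,0,0,0,0],
  [0,0,0,0,0,0,0],
])

```text
time: 10.0
ee_pos: [0.5547, 0.0203, 0.145]
eef_rot: [0.995, -0.104, -0.0, -0.0]
ft_force: [8.5, -0.6, -19.6]
width: 0.0176
```

Plate touched at z 0.062 as expected, with no hole. Back off, shift +4 mm along the holder's y, feel again.

Request:
play_rows([
  [0,0,-0.5,0,0,0,0],
  [0.08,0.39,0,0,0,0,0],
  [0,0,0,0,0,0,0],
  [0,0,0.25,0,0,0,0],
  [0,0,0.15,0,0,0,0],
  [0,0,0,0,0,0,0],
])

```text
time: 10.75
ee_pos: [0.5559, 0.0245, 0.1459]
eef_rot: [0.995, -0.104, 0.0, -0.0]
ft_force: [1.5, -0.1, -3.1]
width: 0.0173
```

Request:
play_rows([
  [0,0,0.1,0,0,0,0],
  [0,0,0.1,0,0,0,0],
  [0,0,0,0,0,0,0],
])

```text
time: 11.12
ee_pos: [0.5559, 0.0246, 0.1478]
eef_rot: [0.995, -0.104, 0.0, -0.0]
ft_force: [0.9, 0.4, -2.3]
width: 0.0174
```

The pin is in the hole (z past the plate, force down). Keep raising.

Request:
play_rows([
  [0,0,0.1,0,0,0,0],
  [0,0,0.1,0,0,0,0],
  [0,0,0.1,0,0,0,0],
  [0,0,0.1,0,0,0,0],
  [0,0,0,0,0,0,0],
])

```text
time: 11.75
ee_pos: [0.5557, 0.0248, 0.1513]
eef_rot: [0.995, -0.104, -0.0, -0.0]
ft_force: [5.2, 0.8, -8.9]
width: 0.0175
```

Request:
play_rows([
  [0,0,0.15,0,0,0,0],
  [0,0,0.15,0,0,0,0],
  [0,0,0.15,0,0,0,0],
  [0,0,0.15,0,0,0,0],
  [0,0,0,0,0,0,0],
])

```text
time: 12.38
ee_pos: [0.5557, 0.0249, 0.1575]
eef_rot: [0.995, -0.104, -0.0, -0.0]
ft_force: [4.0, 2.1, -8.2]
width: 0.0173
```

Request:
play_rows([
  [0,0,0.15,0,0,0,0],
  [0,0,0.15,0,0,0,0],
  [0,0,0.1,0,0,0,0],
  [0,0,0.05,0,0,0,0],
  [0,0,0,0,0,0,0],
])

```text
time: 13.0
ee_pos: [0.5555, 0.0247, 0.1613]
eef_rot: [0.995, -0.104, -0.0, -0.0]
ft_force: [6.4, 2.3, -14.8]
width: 0.0178
```

```bash
python3 - <<'E'
from h import *
s=st(); comp("pics/c6.png",[("side",200,160,80,75)],8)
E
```

```text
t13.00 tcp [0.5555 0.0247 0.1613] jawdeg -11.96 z [-0.0005  0.0006 -1.    ] F [  6.3724   2.3413 -14.7977] M [ 0.8026 -1.5593  0.135 ] w 0.0178
```

View pics/c6.png

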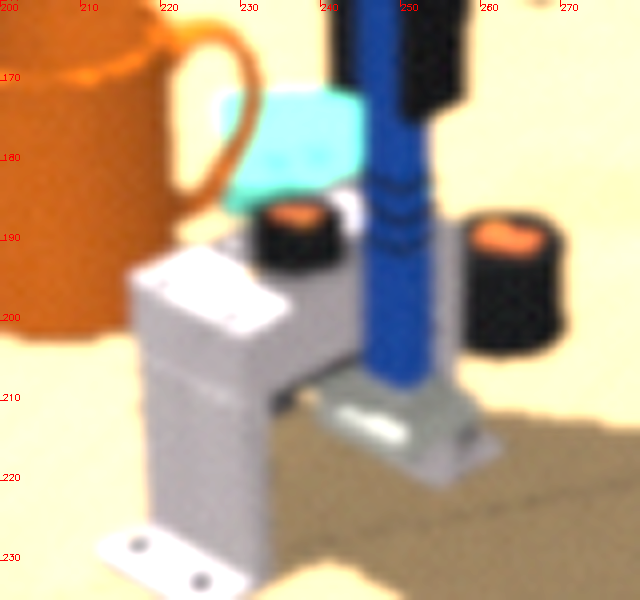

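Puck stands about 12 mm proud and upright (side (236,187)). Lower the pin out, withdraw, and carry the ejector to open desk on the left.

Request:
play_rows([
  [0,0,-0.5,0,0,0,0],
  [0,0,-0.8,0,0,0,0],
  [0,0,-0.8,0,0,0,0],
  [0,0,-0.7,0,0,0,0],
  [0,0,-0.2,0,0,0,0],
  [0,0,0,0,0,0,0],
  [-1,0.22,0,0,0,0,0],
  [-1.4,0.3,0,0,0,0,0],
  [-1.6,0.34,0,0,0,0,0],
  [-1.6,0.34,0,0,0,0,0],
  [-1.6,0.34,0,0,0,0,0],
  [-1.2,0.3,0,0,0,0,0],
  [0,0.5,0.8,0,0,0,0],
  [0,2,0.9,0,0,0,0],
  [0,2.5,0,0,0,0,0],
  [0,2.5,0,0,0,0,0],
  [0,2.5,0,0,0,0,0],
  [0,2.2,0,0,0,0,0],
  [0,0.8,0,0,0,0,0],
  [0,0,0,0,0,0,0],
])

```text
time: 15.55
ee_pos: [0.4719, 0.1731, 0.1493]
eef_rot: [0.995, -0.104, 0.0, -0.0]
ft_force: [-0.8, -0.3, -3.1]
width: 0.0177
```

Request:
play_rows([
  [0,0,-1,0,0,0,0],
  [0,0,-1.2,0,0,0,0],
  [0,0,-0.8,0,0,0,0],
  [0,0,-0.4,0,0,0,0],
  [0,0,-0.2,0,0,0,0],
  [0,0,-0.1,0,0,0,0],
  [0,0,0,0,0,0,0],
])

```text
time: 16.42
ee_pos: [0.4718, 0.173, 0.1122]
eef_rot: [0.995, -0.104, 0.0, -0.0]
ft_force: [-0.3, 0.7, -1.7]
width: 0.0171
```

```bash
python3 - <<'E'
from h import *
s=st(); comp("pics/c7.png",[("side",200,175,95,110)],5)
E
```

```text
t16.43 tcp [0.4718 0.173  0.1122] jawdeg -11.97 z [ 0.0003  0.     -1.    ] F [-0.2571  0.7196 -1.7233] M [-0.0267 -0.0855  0.0154] w 0.0171
```

View pics/c7.png

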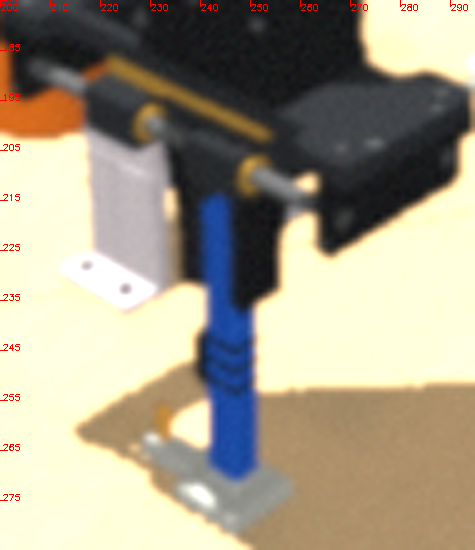

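Request:
play_rows([
  [0,0,-0.1,0,0,0,0],
  [0,0,-0.05,0,0,0,0],
  [0,0,0,0,0,0,0],
])

```text
time: 16.85
ee_pos: [0.4717, 0.1729, 0.1105]
eef_rot: [0.995, -0.104, 0.0, 0.0]
ft_force: [-0.4, -0.3, -1.5]
width: 0.0175
```

Request:
play_rows([
  [0,0,-0.1,0,0,0,0],
  [0,0,-0.1,0,0,0,0],
  [0,0,0,0,0,0,0],
])

```text
time: 17.23
ee_pos: [0.4721, 0.173, 0.1094]
eef_rot: [0.995, -0.104, 0.0, 0.0]
ft_force: [-2.1, -1.6, 7.4]
width: 0.0176
```

Touchdown felt. Release, rise, and go above the puck.

Request:
play_rows([
  [0,0,0.1,0,0,0,1.9],
  [0,0,0,0,0,0,2.5],
  [0,0,0,0,0,0,4],
  [0,0,0,0,0,0,5],
  [0,0,0,0,0,0,5],
  [0,0,1.5,0,0,0,5],
  [0,0,2.5,0,0,0,5],
  [0,0,2.5,0,0,0,5],
  [0,0,2,0,0,0,5],
  [0,0,0.5,0,0,0,5],
  [1,-1,0,0,0,0,5],
  [2,-2.5,0,0,0,0,5],
  [2.5,-3.5,0,0,0,0,5],
  [2.5,-3.5,0,0,0,0,5],
  [2.5,-3,0,0,0,0,5],
  [1.5,-2,0,0,0,0,5],
  [0.4,-0.5,0,0,0,0,5],
  [0,0,0,0,0,0,5],
], grip_force=40)

```text
time: 19.48
ee_pos: [0.5953, 0.0138, 0.1993]
eef_rot: [0.995, -0.104, -0.0, -0.0]
ft_force: [0.2, -0.3, -0.5]
width: 0.0499
```

```bash
python3 - <<'E'
from h import *
s=st(); comp("pics/c8.png",[("side",190,160,110,125)],4)
E
```

```text
t19.48 tcp [0.5953 0.0138 0.1993] jawdeg -11.92 z [-0.0006  0.0006 -1.    ] F [ 0.1676 -0.3187 -0.4876] M [-0.0083 -0.1252  0.0567] w 0.0499
```

View pics/c8.png

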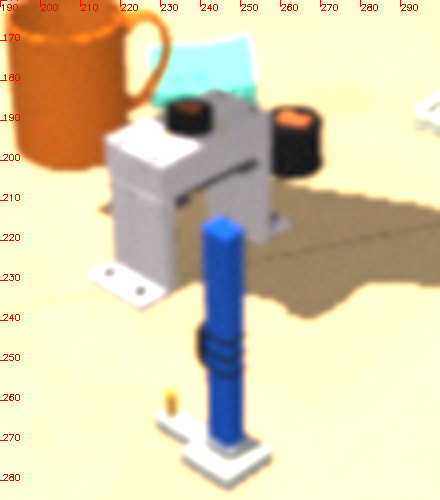

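Ejector stands upright on the desk, puck proud at (236,190). Descending around the puck.

Request:
play_rows([
  [0.05,-0.05,-2,0,0,0,5],
  [0,0,-2.5,0,0,0,5],
  [0,0,-2.5,0,0,0,5],
  [0,0,-1.8,0,0,0,5],
  [0,0,-1,0,0,0,5],
  [0,0,-0.5,0,0,0,5],
  [0,0,0,0,0,0,5],
  [0,0,0,0,0,0,3.6],
  [0,0,0,0,0,0,2.5],
  [0,0,0,0,0,0,2],
  [0,0,0,0,0,0,2],
  [0,0,0,0,0,0,2],
  [0,0,0,0,0,0,2],
], grip_force=40)

```text
time: 21.15
ee_pos: [0.5983, 0.0122, 0.0978]
eef_rot: [0.995, -0.105, 0.002, -0.0]
ft_force: [7.2, -1.7, 1.2]
width: 0.0268
```

Request:
play_rows([
  [0.2,-0.05,0,0,0,0,2],
  [0,0,0.2,0,0,0,2],
  [0,0,0.2,0,0,0,2],
  [0,0,0.2,0,0,0,2],
  [0,0,0,0,0,0,2],
], grip_force=40)

```text
time: 21.78
ee_pos: [0.5984, 0.0118, 0.103]
eef_rot: [0.995, -0.104, 0.0, 0.0]
ft_force: [4.1, 0.5, 1.7]
width: 0.0268
```

```bash
python3 - <<'E'
from h import *
s=st(); comp("pics/c9.png",[("side",200,150,80,75)],8)
E
```

```text
t21.77 tcp [0.5984 0.0118 0.103 ] jawdeg -11.98 z [ 0.0007 -0.0001 -1.    ] F [4.1052 0.4715 1.7043] M [-0.1323 -0.8061  0.0567] w 0.0268
```

View pics/c9.png

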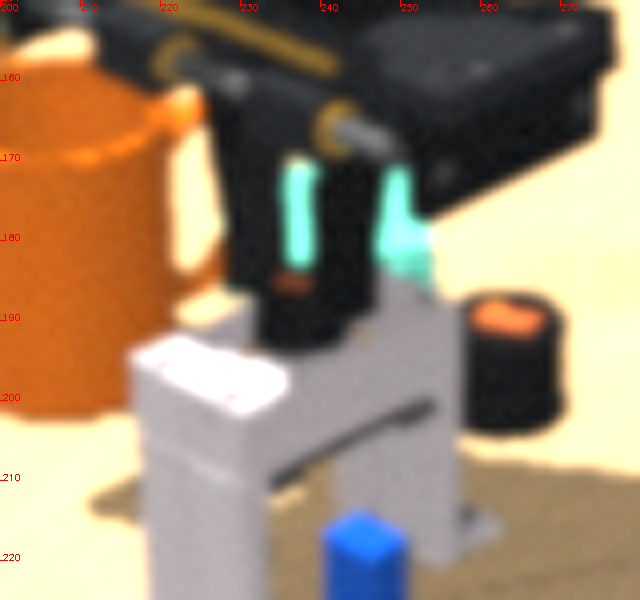

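The upward force of +1.7 N suggests the fingertips slid rather than pulled, because the grip was too high and near the tips. Reopening to grip lower.

Request:
play_rows([
  [0,0,0,0,0,0,3.4],
  [0,0,0,0,0,0,4.5],
  [0,0,0,0,0,0,4.5],
], grip_force=30)

```text
time: 22.2
ee_pos: [0.5977, 0.0119, 0.1022]
eef_rot: [0.995, -0.104, -0.001, 0.0]
ft_force: [-1.0, 0.0, 0.6]
width: 0.0429
```

```bash
python3 - <<'E'
from h import *
from bench import r
st()
im=r.camera("side")["img"]; cv2.imwrite("pics/s10.png",im[:,:,::-1])
x=im[175:200,225:250].astype(int); m=(x[...,0]>x[...,2]+35)&(x[...,0]<235)
v,u=np.nonzero(m);print("copper",len(u),u.mean()+225,v.mean()+175)
# brightness column through the puck
print(im[178:200,236].sum(1)//3)
for z in(.092,.098,.104,.108):print(z,proj("side",(.5951,.0148,z)))
E
```

```text
t22.20 tcp [0.5977 0.0119 0.1022] jawdeg -11.97 z [-0.0011 -0.     -1.    ] F [-1.0338  0.0039  0.5778] M [ 0.014  -0.0767  0.0066] w 0.0429
copper 41 227.6829268292683 184.09756097560975
[196 191 189 185 159  98  55  45  31  16  13  13  12  14  14  27  62 102
 139 169 162 134]
0.092 [237.2815 191.5024]
0.098 [237.2227 189.3245]
0.104 [237.1636 187.1352]
0.108 [237.1241 185.6693]
```

Puck top is still near z≈0.105, so the fingers had slid. Regripping about 8 mm lower.

Request:
play_rows([
  [0.1,0,-0.4,0,0,0,4.5],
  [0,0,-0.35,0,0,0,4.5],
  [0,0,0,0,0,0,4.5],
  [0,0,0,0,0,0,3.2],
  [0,0,0,0,0,0,2],
  [0,0,0,0,0,0,2],
  [0,0,0,0,0,0,2],
  [0,0,0,0,0,0,2],
], grip_force=30)

```text
time: 23.25
ee_pos: [0.5995, 0.0116, 0.0952]
eef_rot: [0.995, -0.104, 0.0, 0.0]
ft_force: [2.3, -1.1, 0.6]
width: 0.0277
```

Request:
play_rows([
  [0.05,0,0.1,0,0,0,2],
  [0,0,0.1,0,0,0,2],
  [0,0,0.1,0,0,0,2],
], grip_force=30)

```text
time: 23.62
ee_pos: [0.5995, 0.0123, 0.0982]
eef_rot: [0.995, -0.104, -0.0, -0.0]
ft_force: [0.7, 0.3, -0.0]
width: 0.0276
```

```bash
python3 - <<'E'
from h import *
from bench import r
st()
im=r.camera("side")["img"]; cv2.imwrite("pics/s11.png",im[:,:,::-1])
a=cv2.imread("pics/s10.png")
for c in (232,234,236,238,240):
    print(c,"now",im[174:198,c].sum(1)//3,"\n   prev",a[174:198,c].astype(int).sum(1)//3)
E
```

```text
t23.62 tcp [0.5995 0.0123 0.0982] jawdeg -11.95 z [-0.0004  0.0004 -1.    ] F [ 0.6851  0.2529 -0.0307] M [ 0.0346 -0.0976  0.0166] w 0.0276
232 now [ 15  17  16  20  17  18  16  15  16  13  12  12  12  14  17  18  22  20
  31  59 101 152 210 229] 
   prev [ 36  31  27  26  26  24  23  22  20  17  18  22  31  36  37  29  29  27
  35  64 130 202 227 230]
234 now [ 69  65  65  57  52  48  48  37  28  34  36  22  13  14  10  11  13  11
  14  36  75 119 179 214] 
   prev [159 156 151 151 147 132 122 127 121  77  43  35  21  15   8  10  11  13
  15  36  82 144 207 227]
236 now [185 183 181 171 165 161 155 126  74  49  43  25  16  12  11  13  12  12
  16  26  62  95 115 128] 
   prev [198 198 198 199 196 191 189 185 159  98  55  45  31  16  13  13  12  14
  14  27  62 102 139 169]
238 now [115  99  97  94  93  98 107  99  61  33  32  25  18  14  13  11  18  14
  15  31  70  99 110 112] 
   prev [199 199 197 194 187 182 188 190 171 105  54  48  40  25  17   9  13  15
  15  32  69  98 111 112]
240 now [ 14  14  11  11  12  12  15  14  11  14  11  11   8   9   8  10  10  11
  15  44  88 109 112 117] 
   prev [168 164 160 155 141 133 147 167 157 100  43  31  26  16  14  15  13  11
  16  42  87 107 114 114]
```

The puck's top edge rose about 1.2 px (about 3 mm), so it is coming along. Keep pulling slowly.

Request:
play_rows([
  [0,0,0.15,0,0,0,2],
  [0,0,0.15,0,0,0,2],
  [0,0,0.15,0,0,0,2],
  [0,0,0.15,0,0,0,2],
], grip_force=30)

```text
time: 24.18
ee_pos: [0.5997, 0.0119, 0.1042]
eef_rot: [0.995, -0.104, 0.0, -0.0]
ft_force: [0.8, 0.2, -0.3]
width: 0.0275
```

```bash
python3 - <<'E'
from h import *
from bench import r
st()
im=r.camera("side")["img"]; cv2.imwrite("pics/s12.png",im[:,:,::-1])
for f in ("c6","c8"):
    a=cv2.imread(f"pics/{f}.png");k,x0,y0=(8,200,160) if f=="c6" else (4,190,160)
    print(f,a[[(y-y0)*k+k//2 for y in range(174,198)],(236-x0)*k+k//2].astype(int).sum(1)//3)
for c in (236,238): print(c,"now",im[174:198,c].sum(1)//3)
E
```

```text
t24.18 tcp [0.5997 0.0119 0.1042] jawdeg -11.98 z [ 0.0001 -0.     -1.    ] F [ 0.7911  0.2261 -0.3387] M [-0.0202 -0.1085 -0.0551] w 0.0275
c6 [232 232 232 232 229 228 227 228 222 176 118 112 145 114  62  33  25  24
  32  45  94 137 158 183]
c8 [231 232 231 231 229 228 227 228 222 167 106  67  68  58  37  28  27  25
  32  77 191 255 255 255]
236 now [181 173 166 165 154 109  61  48  40  23  12  15  11  13  11  14  12  13
  19  53  98 116 128 134]
238 now [ 96  95  95 101 100  77  46  33  33  20  14  15  14  14  14  13  15  13
  21  54  98 111 112 112]
```

The puck follows (top edge now row 179.3, about 9 mm higher in all). Lift clear and carry it over the tray.

Request:
play_rows([
  [0,0,0.2,0,0,0,2],
  [0,0,0.3,0,0,0,2],
  [0,0,0.5,0,0,0,2],
  [0,0,1,0,0,0,2],
  [0,0,1.5,0,0,0,2],
  [-0.2,-0.6,1.2,0,0,0,2],
  [-0.6,-1.2,0.6,0,0,0,2],
  [-0.9,-2,0,0,0,0,2],
  [-1.2,-2.6,0,0,0,0,2],
  [-1.2,-2.8,0,0,0,0,2],
  [-1.2,-2.8,0,0,0,0,2],
  [-1.2,-2.8,0,0,0,0,2],
  [-1.2,-2.8,0,0,0,0,2],
  [-1.2,-2.8,0,0,0,0,2],
  [-1.2,-2.6,0,0,0,0,2],
  [-0.9,-2,0,0,0,0,2],
  [-0.4,-1,0,0,0,0,2],
  [0,-0.3,0,0,0,0,2],
  [0,0,0,0,0,0,2],
], grip_force=30)

```text
time: 26.6
ee_pos: [0.486, -0.2505, 0.1571]
eef_rot: [0.995, -0.104, 0.0, -0.0]
ft_force: [0.3, 0.3, -0.8]
width: 0.0277
```

```bash
python3 - <<'E'
from h import *
s=st()
p=s["ee_pos"];u=proj("side",p);x,y=int(u[0])-45,int(u[1])-40;print(u,x,y)
for dz in(-.016,.009):print(dz,proj("side",p+[0,0,dz]))
comp("pics/c10.png",[("side",x,y,90,75)],7)
E
```

```text
t26.60 tcp [ 0.486  -0.2505  0.1571] jawdeg -11.93 z [ 0.0002  0.0003 -1.    ] F [ 0.2542  0.2641 -0.8304] M [-0.0096 -0.118   0.0036] w 0.0277
[326.1857 137.988 ] 281 97
-0.016 [325.7725 143.5474]
0.009 [326.4205 134.8301]
```

View pics/c10.png

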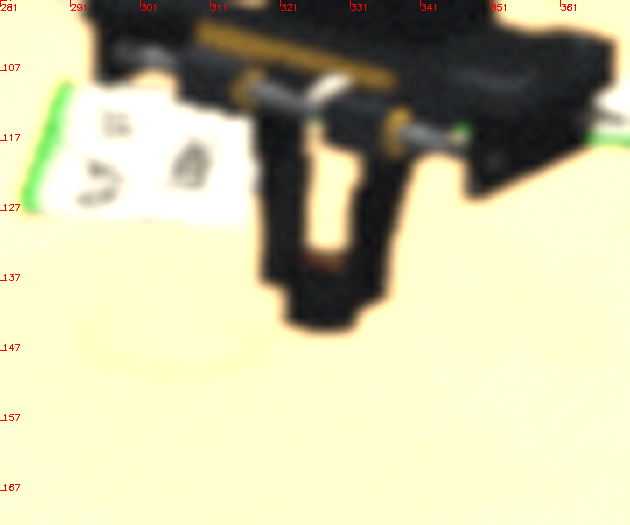

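Puck is held upright, its bottom about 12 mm below the TCP. Lowering over the tray, then feeling for the floor. This was picture 12, so the remaining checks are numeric.

Request:
play_rows([
  [0,0,-1,0,0,0,2],
  [0,0,-2,0,0,0,2],
  [0,0,-2.5,0,0,0,2],
  [0,0,-2.5,0,0,0,2],
  [0,0,-2.5,0,0,0,2],
  [0,0,-1.5,0,0,0,2],
  [0,0,-0.8,0,0,0,2],
  [0,0,-0.4,0,0,0,2],
  [0,0,0,0,0,0,2],
], grip_force=30)

```text
time: 27.78
ee_pos: [0.486, -0.2512, 0.0254]
eef_rot: [0.995, -0.104, 0.0, 0.0]
ft_force: [-0.0, -1.0, 0.0]
width: 0.028
```

Request:
play_rows([
  [0,0,-0.2,0,0,0,2],
  [0,0,-0.2,0,0,0,2],
  [0,0,-0.15,0,0,0,2],
  [0,0,0,0,0,0,2],
])

```text
time: 28.28
ee_pos: [0.4856, -0.2511, 0.0195]
eef_rot: [0.995, -0.104, -0.0, -0.0]
ft_force: [-0.3, 0.5, -0.3]
width: 0.0281
```

Request:
play_rows([
  [0,0,-0.1,0,0,0,2],
  [0,0,-0.1,0,0,0,2],
  [0,0,0,0,0,0,2],
])

```text
time: 28.65
ee_pos: [0.4856, -0.2511, 0.0175]
eef_rot: [0.995, -0.104, -0.0, -0.0]
ft_force: [0.5, 0.2, -0.9]
width: 0.0275
```

Request:
play_rows([
  [0,0,-0.1,0,0,0,2],
  [0,0,-0.1,0,0,0,2],
  [0,0,0,0,0,0,2],
])

```text
time: 29.02
ee_pos: [0.486, -0.2508, 0.0164]
eef_rot: [0.995, -0.104, 0.0, 0.0]
ft_force: [-3.6, 2.2, 9.2]
width: 0.0273
```

Floor felt at 0.0165, as predicted. Releasing gently and retreating.

Request:
play_rows([
  [0,0,0.05,0,0,0,2.8],
  [0,0,0,0,0,0,3.2],
  [0,0,0,0,0,0,4],
  [0,0,0,0,0,0,5],
  [0,0,0,0,0,0,5],
  [0,0,1,0,0,0,5],
  [0,0,2,0,0,0,5],
  [0,0,3,0,0,0,5],
  [0,0,4,0,0,0,5],
  [0,0,4,0,0,0,5],
  [0,0,4,0,0,0,5],
  [-1,-3,2,0,0,0,5],
  [-1,-4,0,0,0,0,5],
  [-1,-4,0,0,0,0,5],
  [-1,-3,0,0,0,0,5],
  [0,0,0,0,0,0,5],
])

```text
time: 31.02
ee_pos: [0.4442, -0.3937, 0.2172]
eef_rot: [0.994, -0.106, 0.0, 0.001]
ft_force: [0.1, -0.6, 0.2]
width: 0.0502
```

```bash
python3 - <<'E'
from h import *
from bench import r
st()
for n in("side","top"):
    im=r.camera(n)["img"];cv2.imwrite(f"pics/{n}_end.png",im[:,:,::-1])
    c=proj(n,(.486,-.251,.0165));x,y=int(c[0]),int(c[1])
    w=im[y-20:y+20,x-20:x+20].astype(int); m=(w.sum(2)<(200 if n=="side" else 110)).astype(np.uint8)
    k,l,s,ce=cv2.connectedComponentsWithStats(m)
    for i in range(1,k):
        if s[i,4]>20: print(n,"dark blob bbox",s[i,:4]+[x-20,y-20,0,0],"area",s[i,4],"c",ce[i]+[x-20,y-20],"pred",c,"world@.0165",pl(n,ce[i]+[x-20,y-20],.0165))
    q=(w[...,0]>w[...,2]+50)&(w[...,0]<250)&(w.sum(2)<520) if n=="side" else (w[...,0]>w[...,2]+30)
    v,u=np.nonzero(q)
    if len(u):print(n,"copper",len(u),u.mean()+x-20,v.mean()+y-20,"pred top",proj(n,(.486,-.251,.029)))
    b=im.astype(int);B=(b[...,2]>b[...,0]+50)&(b[...,2]>b[...,1]+35)
    k,l,s,ce=cv2.connectedComponentsWithStats(B.astype(np.uint8))
    for i in range(1,k):
        if s[i,4]>25: print(n,"blue",s[i],ce[i])
# differences for the objects to be left alone
for n in("side","top"):
    a=cv2.imread(f"pics/{n}0.png");b=cv2.imread(f"pics/{n}_end.png")
    for l,X in dict(vial=(.671,.15,.03),eraser=(.376,-.05,.01),pad=(.712,-.181,.02)).items():
        x,y=proj(n,X).astype(int);A=a[y-12:y+12,x-12:x+12];Bb=b[y-18:y+18,x-18:x+18]
        R=cv2.matchTemplate(Bb,A,cv2.TM_CCOEFF_NORMED);_,mx,_,lo=cv2.minMaxLoc(R);print(n,l,"shift",lo[0]-6,lo[1]-6,"corr %.2f"%mx)
E
```

```text
t31.02 tcp [ 0.4442 -0.3937  0.2172] jawdeg -12.21 z [ 0.0004 -0.0011 -1.    ] F [ 0.1052 -0.6206  0.1572] M [ 0.0185 -0.072   0.0242] w 0.0502
side dark blob bbox [319 181   9  10] area 73 c [322.9863 186.0959] pred [322.7954 184.5061] world@.0165 [ 0.4817 -0.2429  0.0165]
side copper 57 329.140350877193 180.10526315789474 pred top [323.0888 180.5628]
side blue [113 185   9   7  49] [116.8571 187.4286]
side blue [241 214  10  58 461] [245.4555 241.1974]
side blue [171 219   8   7  49] [174.3265 221.8571]
top dark blob bbox [352 224  12  12] area 63 c [356.8571 229.6984] pred [357.7032 228.5927] world@.0165 [ 0.4834 -0.249   0.0165]
top copper 29 358.37931034482756 229.0 pred top [358.9789 228.2258]
side vial shift 0 0 corr 1.00
side eraser shift 0 0 corr 1.00
side pad shift 0 0 corr 1.00
top vial shift 0 0 corr 0.98
top eraser shift 0 0 corr 0.97
top pad shift 0 0 corr 0.81
```

```bash
python3 -c "
from bench import r
print(r.close_job())"
```

```text
the job is handed in; nothing more can be done
None
```

The job is handed in at about 31 s of the 61 s allowed; no verdict came back, so the result below rests on my own checks.

**What I did**
- **Ejector:** I regripped it once, because the first lift began before the fingers had shut. The first feel met the plate at about 18 N. The second, 4 mm along the holder's +y, found the hole. I poked the puck up about 12 mm with about 15 N at most.
- **Standing it back:** I set the ejector on the open desk, its pin about 170 mm from the recess axis.
- **Puck:** The first pull slid off because the grip was too high. I regripped it lower, pulled it out and lowered it into the tray until I felt the floor.

**Last checks**
- **Puck:** The camera puts it within about 5 mm of the tray centre, upright in the tray. From above, its copper sections show inside the round dark face, so the polished side is up.
- **Ejector:** It was seen standing upright just after release, and its blue handle was in the same place in the final side picture.
- **Vial, eraser and pad:** None shifted by a pixel in either camera, though the top-view match for the pad was weaker (0.81).

**What failed or disagreed**
- **Pull force:** It read near 0 N where 5 to 12 N was expected. The pictures showed the puck rising.
- **Side camera:** Its copper detection in the tray landed about 6 px off the prediction, probably from picking up other pixels. The dark puck outline fitted to about 2 px.
- **Final state:** After release I checked it only by numbers, because the picture limit was used up.

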